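# Restock the tube carousel through its loading chute

## Robot

A 6-joint arm with a two-finger parallel gripper is mounted at the origin on the work surface. World frame = base frame: x ahead of the robot, y to its left, z up, the work surface at z = 0. Lengths are in m, angles in rad, forces in N, time in s.
With the tool pointing down it reaches from about 0.275 to 0.75 m from the base axis. Payload 10.2 kg.
Tool frame: the origin (TCP) lies midway between the tips of the shut fingers; the grasp point (between the pads) lies 19 mm behind it; z points along the fingers, y is the direction in which the jaws open and shut (so a half turn about z gives the same grasp; the last joint's range is limited). The gripper opens to 88 mm and grips with 3 to 60 N. Pads are 18 mm wide; open, the fingers measure 123 mm over their backs; the gripper's body (75 mm by 187 mm) begins 45 mm behind the grasp point.
Start: joints at [-1.385, 0.313, 1.498, -0, 1.331, -0.223], TCP at [0.209, -0.482, 0.239] pointing down, gripper open.
Joint ranges: [-2.94, 2.94], [-0.97, 2.17], [0.19, 2.56], [-1.23, 4.37], [0.02, 3.11], [-2.88, 2.88]. Speed limits (rad/s): [2.39, 2.39, 3.01, 3.14, 3.14, 3.14].

## Interface

Orientations are given as a 3x3 rotation matrix whose columns are the frame's x, y, z axes.
In Python, from plant import manip, imaging gives the robot as it stands. The module is installed in compiled form; this text tells all that it offers.
- The arm moves only by the shell command python3 -m handwheel 'ROWS' [FORCE]. ROWS is JSON, one flat list of numbers, 7 for each row, row after row: the turn, a rotation vector about the world's x, y, z in rad, then the shift along the world's x, y, z in cm, then the opening, from 0 (shut) to 1 (fully open). A call has 1 to 20 rows; each row is the pose to reach, as a shift and turn from the pose commanded when the call began; what a row does not reach only later rows make up. A row lasts 1/10 s, in which the tool goes at most 50 mm and 8.59 degrees, less where a joint would pass 70% of its speed; a pose out of reach is approached as far as the arm can. A call with a gripper value outside its range is refused whole. The fingers move at their own pace and stop on an object; FORCE is the grip in N (left out, the last holds). Time passes only in rows, so rows that repeat a pose let the fingers close. It gives the time, the measured TCP pose, the force and the opening at its end, in the units of the state.
- manip.observe(): the state, without advancing time (a new reading comes with each control period).
- imaging.read_camera(name): name is "scene" or "top"; returns a dict with "frame" (420x560x3 uint8, red, green, blue), "K" (3x3 intrinsics, pixels), "k1" (the pictures are not rectified: a ray, as slopes to the right and down, at radius r is drawn at 1 + k1 r^2 times it, then the intrinsics apply), "xyz" and "rotation" of the camera in the world. Camera axes: x right, y up, looking along -z (the intrinsics and any distortion apply to the point x, -y, -z); pixel columns grow to the right and rows downward; lengths in m; the calibration is good to about 2 mm. A picture is of the moment at which its call begins. There is no depth.
- manip.sign_off(): hands the job in, once; it reports no verdict.
The state is a dict: "time": time; "q": joint angles; "qvel": joint speeds; "tau": joint torques, N m; "tool_pos": TCP position; "orientation": TCP orientation; "contact_force": force on the tool from outside, world axes, zero at the start; "moment": the same for the moment, N m; "finger_gap": opening from 0.0 (shut) to 1.0 (fully open).
Only numpy, scipy, OpenCV 4.12 (cv2) and the standard library are available. Lean on these libraries where they do the work, as an engineer would, in place of code of your own. Each camera call takes 0.05 s, during which the arm holds its last target. There are 200 camera calls.

## Task

Restock the tube carousel: turn it by hand until its wide, empty compartment stands squarely under the loading chute, then tip the three capped tubes out of the hand tray down the chute so that all of them end up lying in that compartment. Set the empty tray back down flat on the bench, and leave the other things on the bench where they are.

Things in the scene. Friction and masses are not known exactly. Their poses are not given: they have to be found in the camera images.
- station: Fixed grey base of the tube carousel, with a steel chute on a post. Origin on the bench under the carousel's spindle, z up. The station's +y axis is the line of the chute, which comes down towards the spindle. The chute's post stands under the trough, 252 mm from the spindle.
- chute_mouth (a point): Middle of the floor's upper end of the chute, 295 mm from the spindle, 175 mm above the bench. The chute is a straight open trough, 140 mm wide inside, sides 42 mm high; the last 45 mm at the mouth flare to about 175 mm wide. Its floor falls at 25 degrees.
- chute_exit (a point): Middle of the floor's lower end of the chute, 135 mm from the spindle, 100 mm above the bench: it overhangs the carousel there, and the tops of its sides stand 138 mm above the bench.
- carousel (a joint): Turning angle of the carousel (a round white bin), rad, counter-clockwise from above; 0 or any whole turn when the middle of the wide compartment is straight under the chute. It turns endlessly both ways with some friction (0.16 N m: 1.3 N at 125 mm from the spindle), has no detent and stays where it is left. Push it round by a divider.
- wide_mid (a point): Point on the floor of the wide, empty compartment, on its middle line, 100 mm from the spindle; turns with the carousel. The bin is 340 mm across, its floor 20 mm above the bench, rim and dividers up to 80 mm above the bench, walls 4 to 5 mm thick, hub 60 mm across and 95 mm high. The wide compartment spans 140 degrees.
- under_chute (a point): Fixed point 100 mm from the spindle on the line of the chute, 20 mm above the bench: where wide_mid has to come. The bin's other three compartments span 73 degrees each and hold small stock (tubes, vials, caps) up to 45 mm above the bench; the radial dividers stand 70 and 143 degrees either side of the wide compartment's middle.
- tray: Loose aluminium hand tray, 126 (x) by 134 mm (y), 0.2 kg, flat on the bench. Origin at the centre of its underside, z up. Floor 3 mm, side walls 39 mm high, back wall (+x) 49 mm high. The front (-x) is open but for a rounded lip 3 mm above the floor: the tubes stay in while it is level and roll out over the lip when the front dips by about 35 degrees; 45 empties it.
- tray_grip (a point): Where to hold the tray: on the black flat handle bar over its middle, 75 mm above the tray's underside. The bar is 14 mm thick (y) and 22 mm tall; it runs along x from 31 mm in front of this point to 67 mm behind it, where it joins the back wall. 28 mm free height between bar and tubes.
- tray_lip (a point): Middle of the tray's pouring lip at its front edge: 63 mm in front (-x) of the tray's origin, 3 mm above its underside.
- tube0_mid (a point): Middle of the front capped 50 ml tube lying across the tray (along the tray's y): plastic, 115 mm long, 30 mm across, blue screw cap 33 mm across, 20 to 45 g, smooth and slippery; it rolls easily.
- tube1_mid (a point): Middle of the middle capped 50 ml tube lying across the tray (along the tray's y): plastic, 115 mm long, 30 mm across, blue screw cap 33 mm across, 20 to 45 g, smooth and slippery; it rolls easily.
- tube2_mid (a point): Middle of the rear capped 50 ml tube lying across the tray (along the tray's y): plastic, 115 mm long, 30 mm across, blue screw cap 33 mm across, 20 to 45 g, smooth and slippery; it rolls easily.
- tip_box: Bystander: clear pipette-tip box, 122 x 86 x 52 mm, with a black insert; origin under its centre.
- wash_bottle: Bystander: white wash bottle, 72 mm across, 205 mm high; origin under its centre.
- tube_rack: Bystander: white rack of tubes, 200 x 75 mm, 116 mm high; origin under its centre.
Mind the look-alikes: they are no part of the job. What is shaped like the tray but orange is not meant.

How it is judged:
By the outcome, as a careful person would: the job done as asked, in the order asked, and still so for the second after the job is handed in, with the robot touching nothing.
It also fails if it takes over 72 s, if anything falls off the work surface, if the arm or the gripper's body presses on something with over 40 N, if the wrist force passes 120 N, or if a joint passes its speed limit or range.

## Working session

There is one attempt and no reset: what is moved stays moved. The work goes in short steps, Python scripts to look and compute and a shell command to move; the robot and the scene stay as the last step left them, time stands still between calls to the robot, and variables do not carry over. Pictures are saved under pics/ and viewed, about 8 in all and at most 12, crops included, and the job is handed in when it is done.

```bash
mkdir -p pics; cat > h.py <<'E'
import numpy as np, cv2
from plant import manip, imaging
def cam(n,f=None):
    c=imaging.read_camera(n)
    if f: cv2.imwrite(f,c["frame"][:,:,::-1])
    return c
def ray(c,u,v):
    K=np.array(c["K"]);k=np.atleast_1d(c["k1"])[0]
    d=np.array([(u-K[0,2])/K[0,0],(v-K[1,2])/K[1,1]]);s=d.copy()
    for _ in range(30): s=d/(1+k*(s@s))
    return np.array(c["xyz"]),np.array(c["rotation"])@np.array([s[0],-s[1],-1])
def atz(c,u,v,z):
    o,d=ray(c,u,v);return o+d*(z-o[2])/d[2]
def tri(c1,p1,c2,p2):
    o1,d1=ray(c1,*p1);o2,d2=ray(c2,*p2)
    t=np.linalg.lstsq(np.c_[d1,-d2],o2-o1,rcond=None)[0]
    a,b=o1+t[0]*d1,o2+t[1]*d2;return (a+b)/2,np.linalg.norm(a-b)
def proj(c,P):
    K=np.array(c["K"]);k=np.atleast_1d(c["k1"])[0]
    p=np.array(c["rotation"]).T@(np.array(P)-np.array(c["xyz"]))
    s=np.array([p[0],-p[1]])/-p[2];s=s*(1+k*(s@s));return s*[K[0,0],K[1,1]]+[K[0,2],K[1,2]]
E
python3 - <<'E'
from h import *
for n in("scene","top"):
    c=cam(n,f"pics/{n}0.png");print(n,c["K"],c["k1"],c["xyz"],c["rotation"])
s=manip.observe();print(s["tool_pos"],s["orientation"],s["finger_gap"],s["time"])
E
```

```text
scene [[506.8117126    0.         280.75305938]
 [  0.         506.8117126  204.10226722]
 [  0.           0.           1.        ]] -0.09384028528583446 [1.29118065 0.48369894 1.16222308] [[-0.49950143 -0.66604049  0.55397508]
 [ 0.86621454 -0.37433997  0.33097125]
 [-0.01306524  0.64518187  0.7639173 ]]
top [[435.89601083   0.         290.42374301]
 [  0.         435.89601083 199.16676052]
 [  0.           0.           1.        ]] 0.009606749677567089 [0.38367793 0.02349538 1.58569414] [[ 0.02805336  0.99505667 -0.095264  ]
 [-0.99959264  0.02742475 -0.00790168]
 [-0.00525003  0.09544686  0.99542068]]
[ 0.2086481  -0.48153381  0.23825118] [[ 9.17577207e-01  3.97557571e-01 -2.16667904e-04]
 [ 3.97557565e-01 -9.17576608e-01  1.07289906e-03]
 [ 2.27729745e-04 -1.07060569e-03 -9.99999401e-01]] 1.003199264865537 0.1
```

View pics/scene0.png

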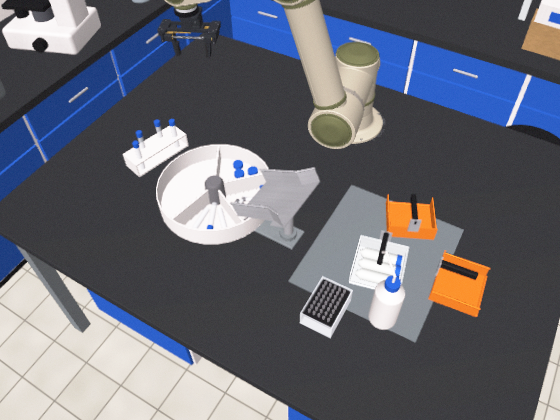

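View pics/top0.png

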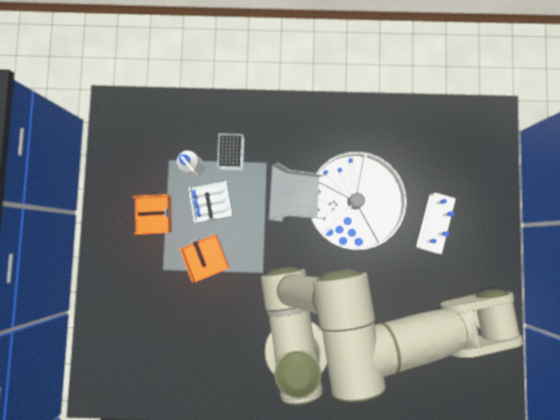

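The scene view shows the grey tray with three white tubes at about (380,262), and the top view shows it at (210,202). There are two orange look-alikes, at top (152,215) and (204,257). The aluminium tray holding the tubes fits the description. The carousel hub is at top (357,200) and the chute comes in from the left (image) side. Next I'll confirm this in an enlarged crop.

```bash
python3 - <<'E'
from h import *
t=cv2.imread("pics/top0.png");s=cv2.imread("pics/scene0.png")
r=lambda im,x,y,w,h,k:cv2.resize(im[y:y+h,x:x+w],None,fx=k,fy=k,interpolation=cv2.INTER_CUBIC)
a=r(t,180,140,60,100,6)[:300*2,:360]   # 360x600
b=r(t,262,145,146,107,3) # 438x321
c=r(s,340,225,110,69,4) #440x276
m=np.zeros((600,800,3),np.uint8);m[:600,:360]=a;m[:321,362:800]=b;m[323:599,360:800]=c
cv2.imwrite("pics/crop1.png",m)
E
```

```text
(no output)
```

View pics/crop1.png

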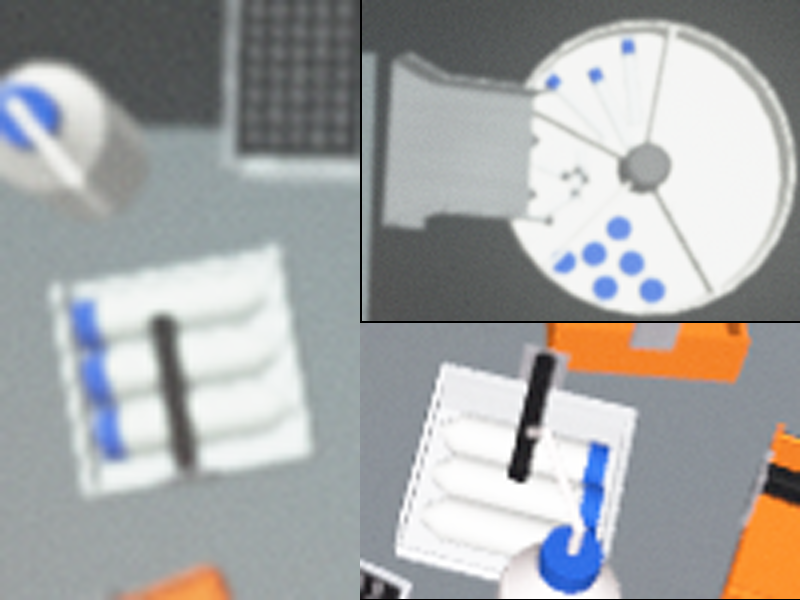

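The crop confirms it: the aluminium tray has a black bar and three blue-capped tubes. The bar's front end is at crop (160,317) and its back end at (187,470). The front faces away from the robot. The wide compartment is the one on the right, between the dividers ending at crop (668,30) and (710,292).

```bash
python3 - <<'E'
from h import *
T=cam("top");S=cam("scene")
t=lambda x,y:(x/6+180,y/6+140)
w=lambda x,y:((x-362)/3+262,y/3+145)
s=lambda x,y:((x-360)/4+340,(y-323)/4+225)
print("bar front",tri(T,t(160,318),S,s(521,478)));print("bar back",tri(T,t(187,468),S,s(543,352)))
for n,p in dict(FL=(52,285),FR=(275,245),BR=(312,455),BL=(88,495)).items(): print(n,atz(T,*t(*p),.042))
hub=tri(T,w(645,165),S,(214,183));print("hub",hub)
H=atz(T,*w(645,165),.095);print(H)
for p in[(668,30),(710,292),(535,107)]:
    P=atz(T,*w(*p),.08);d=P-H;print("div",P,np.hypot(*d[:2]),np.degrees(np.arctan2(d[1],d[0])))
for n,p,z in[("mouthL",(388,225),.175+.03),("mouthR",(392,62),.205),("exitdn",(530,218),.138),("exitup",(533,93),.138)]:
    P=atz(T,*w(*p),z);d=P-H;print(n,P,np.hypot(*d[:2]),np.degrees(np.arctan2(d[1],d[0])))
for n,u,v,z in[("bottle top",183,158,.205),("tip",231,150,.052),("or1",152,215,.04),("or2",204,257,.04)]:print(n,atz(T,u,v,z))
# post in scene: base (290,235)
print(atz(S,290,237,0)-H)
E
```

```text
bar front (array([0.54278331, 0.33169496, 0.06216162]), np.float64(0.0019549425600285))
bar back (array([0.45459392, 0.30811202, 0.08014499]), np.float64(0.0011913300325467517))
FL [0.56322384 0.40000007 0.042     ]
FR [0.59085307 0.26836491 0.042     ]
BR [0.46634752 0.24121112 0.042     ]
BL [0.43907819 0.37245867 0.042     ]
hub (array([ 0.53163258, -0.19375594,  0.08007197]), np.float64(0.001785113398114137))
[ 0.52970059 -0.19083495  0.095     ]
div [ 0.69008991 -0.21759873  0.08      ] 0.16260699307508203 -9.473523621354664
div [ 0.38727774 -0.26920249  0.08      ] 0.16255995015418617 -151.17840585710508
div [ 0.59528581 -0.06454861  0.08      ] 0.14230130991215664 62.555459181359296
mouthL [0.44780923 0.09516599 0.205     ] 0.2974940941021528 105.97813643836342
mouthR [0.62204292 0.09653024 0.205     ] 0.30183747470746314 72.18563858772235
exitdn [ 0.46304122 -0.05831004  0.138     ] 0.14834528605065933 116.70216413954932
exitup [ 0.60284897 -0.05858146  0.138     ] 0.1511346134182582 61.05335716424375
bottle top [0.63913441 0.38322921 0.205     ]
tip [0.70110283 0.25297552 0.052     ]
or1 [0.4615743  0.52574029 0.04      ]
or2 [0.31883825 0.33407021 0.04      ]
[ 0.01193802  0.25516498 -0.095     ]
```

```bash
cat >> h.py <<'E'
H=np.array([.531,-.192])
def pose(th,off,r=.092):  # divider angle deg, finger-centre offset behind (m)
    a=np.radians(th);return H+r*np.array([np.cos(a),np.sin(a)])-off*np.array([-np.sin(a),np.cos(a)])
E
python3 - <<'E'
from h import *
T=cam("top")
for p in[(421,250),(433,193),(455,197),(446,254)]:print("rack",atz(T,*p,.1).round(3))
for n,p in dict(f=(160,317),b=(187,470)).items(): print(n,atz(T,p[0]/6+180,p[1]/6+140,.086))
s=manip.observe();p0=s["tool_pos"];y=np.array(s["orientation"])[:,1];y0=np.degrees(np.arctan2(y[1],y[0]))
c=pose(-150.4,.022);print("yaw",y0,"turn",np.radians(-150.4-y0),"shift cm",(c-p0[:2])*100)
for th in [-150.4,-146]+list(range(-138,20,8))+[19]:
    print(th,"turn %.3f"%np.radians(th+150.4),"cm",((pose(th,.0115)-c)*100).round(2))
E
```

```text
rack [ 0.366 -0.41   0.1  ]
rack [ 0.56  -0.451  0.1  ]
rack [ 0.549 -0.526  0.1  ]
rack [ 0.355 -0.494  0.1  ]
f [0.54123714 0.32599755 0.086     ]
b [0.45339668 0.30639644 0.086     ]
yaw -66.57775304625747 turn -1.4629741957625944 shift cm [23.14813521 26.33477967]
-150.4 turn 0.000 cm [ 0.52 -0.91]
-146 turn 0.077 cm [ 0.82 -1.56]
-138 turn 0.216 cm [ 1.48 -2.67]
-130 turn 0.356 cm [ 2.29 -3.68]
-122 turn 0.496 cm [ 3.24 -4.56]
-114 turn 0.635 cm [ 4.29 -5.31]
-106 turn 0.775 cm [ 5.44 -5.9 ]
-98 turn 0.915 cm [ 6.67 -6.32]
-90 turn 1.054 cm [ 7.94 -6.57]
-82 turn 1.194 cm [ 9.23 -6.64]
-74 turn 1.333 cm [10.52 -6.53]
-66 turn 1.473 cm [11.78 -6.24]
-58 turn 1.613 cm [12.99 -5.78]
-50 turn 1.752 cm [14.12 -5.16]
-42 turn 1.892 cm [15.15 -4.38]
-34 turn 2.032 cm [16.07 -3.47]
-26 turn 2.171 cm [16.85 -2.44]
-18 turn 2.311 cm [17.48 -1.31]
-10 turn 2.450 cm [17.95 -0.1 ]
-2 turn 2.590 cm [18.24  1.16]
6 turn 2.730 cm [18.36  2.45]
14 turn 2.869 cm [18.29  3.74]
19 turn 2.957 cm [18.16  4.54]
```

```bash
python3 -m handwheel '[0,0,-0.7,12,13,0,0, 0,0,-1.463,23.1,26.3,0,0, 0,0,-1.463,23.1,26.3,0,0, 0,0,-1.463,23.1,26.3,0,0, 0,0,-1.463,23.1,26.3,0,0, 0,0,-1.463,23.1,26.3,0,0, 0,0,-1.463,23.1,26.3,0,0, 0,0,-1.463,23.1,26.3,0,0, 0,0,-1.463,23.1,26.3,0,0, 0,0,-1.463,23.1,26.3,0,0, 0,0,-1.463,23.1,26.3,0,0, 0,0,-1.463,23.1,26.3,0,0, 0,0,-1.463,23.1,26.3,-6,0, 0,0,-1.463,23.1,26.3,-6,0]'
```

```text
time: 1.65
tool_pos: [0.4381, -0.2175, 0.1751]
orientation: [[0.496, -0.869, -0.005], [-0.869, -0.496, 0.004], [-0.007, 0.002, -1.0]]
contact_force: [0.2, -0.1, 0.0]
finger_gap: 0.003
```

```bash
python3 -m handwheel '[0,0,0,0,0,-4,0, 0,0,0,0,0,-8,0, 0,0,0,0,0,-12,0, 0,0,0,0,0,-12,0, 0,0,0,0,0,-12,0]'; python3 - <<'E'
from h import *
T=cam("top");S=cam("scene")
a=cv2.resize(T["frame"][140:260,300:420,::-1],(480,480));b=cv2.resize(S["frame"][120:260,150:310,::-1],None,fx=2,fy=2)
m=np.zeros((480,800,3),np.uint8);m[:,:480]=a;m[:280,480:]=b;cv2.imwrite("pics/a.png",m)
E
```

```text
time: 2.15
tool_pos: [0.4402, -0.2192, 0.06]
orientation: [[0.495, -0.869, 0.0], [-0.869, -0.495, -0.0], [0.0, -0.0, -1.0]]
contact_force: [-0.4, -1.4, 0.0]
finger_gap: 0.008
```

View pics/a.png

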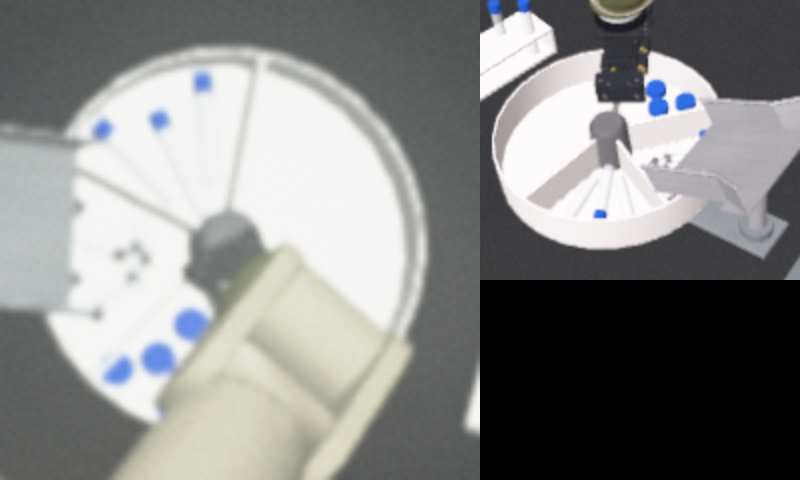

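The fingers are inside the bin just behind the divider, and nothing has shifted: the caps and the dividers near (260,60) are as they were. Starting the push.

```bash
python3 -m handwheel '[0,0,0,0.3,-0.5,0,0, 0,0,0,0.5,-0.9,0,0, 0,0,0.077,0.82,-1.56,0,0, 0,0,0.147,1.13,-2.1,0,0, 0,0,0.216,1.48,-2.67,0,0, 0,0,0.286,1.86,-3.2,0,0, 0,0,0.356,2.29,-3.68,0,0, 0,0,0.426,2.75,-4.14,0,0, 0,0,0.496,3.24,-4.56,0,0, 0,0,0.565,3.75,-4.96,0,0, 0,0,0.635,4.29,-5.31,0,0, 0,0,0.705,4.86,-5.63,0,0, 0,0,0.775,5.44,-5.9,0,0, 0,0,0.845,6.05,-6.13,0,0, 0,0,0.915,6.67,-6.32,0,0, 0,0,0.985,7.3,-6.46,0,0, 0,0,1.054,7.94,-6.57,0,0, 0,0,1.124,8.58,-6.63,0,0, 0,0,1.194,9.23,-6.64,0,0, 0,0,1.194,9.23,-6.64,0,0]'; python3 - <<'E'
from h import *
s=manip.observe();y=s["orientation"][:,1];print(np.degrees(np.arctan2(y[1],y[0])),s["tool_pos"],pose(-82,.0115))
E
```

```text
time: 4.25
tool_pos: [0.5326, -0.2856, 0.0593]
orientation: [[0.99, 0.14, 0.001], [0.14, -0.99, -0.001], [0.001, 0.001, -1.0]]
contact_force: [0.4, 0.5, -0.0]
finger_gap: 0.005
-81.9447840737232 [ 0.53263254 -0.28563988  0.05925768] [ 0.53241584 -0.28470515]
```

```bash
python3 -m handwheel '[0,0,0.07,0.65,0.04,0,0, 0,0,0.139,1.29,0.11,0,0, 0,0,0.209,1.93,0.24,0,0, 0,0,0.279,2.55,0.4,0,0, 0,0,0.349,3.17,0.61,0,0, 0,0,0.419,3.76,0.86,0,0, 0,0,0.489,4.34,1.15,0,0, 0,0,0.558,4.89,1.48,0,0, 0,0,0.628,5.42,1.85,0,0, 0,0,0.698,5.92,2.26,0,0, 0,0,0.768,6.4,2.7,0,0, 0,0,0.838,6.84,3.17,0,0, 0,0,0.908,7.25,3.67,0,0, 0,0,0.977,7.62,4.2,0,0, 0,0,1.047,7.95,4.75,0,0, 0,0,1.117,8.25,5.33,0,0, 0,0,1.187,8.5,5.92,0,0, 0,0,1.256,8.72,6.54,0,0, 0,0,1.256,8.72,6.54,0,0]'; python3 - <<'E'
from h import *
s=manip.observe();y=s["orientation"][:,1];print(np.degrees(np.arctan2(y[1],y[0])),s["tool_pos"],pose(-10,.0115))
T=cam("top");S=cam("scene")
a=cv2.resize(T["frame"][140:260,300:420,::-1],(480,480));b=cv2.resize(S["frame"][120:260,150:310,::-1],None,fx=2,fy=2)
m=np.zeros((480,800,3),np.uint8);m[:,:480]=a;m[:280,480:]=b;cv2.imwrite("pics/b.png",m)
E
```

```text
time: 6.15
tool_pos: [0.6193, -0.2194, 0.0591]
orientation: [[0.175, 0.985, 0.0], [0.985, -0.175, -0.0], [0.0, 0.0, -1.0]]
contact_force: [-0.8, -0.3, -0.3]
finger_gap: 0.003
-10.055745958412736 [ 0.61930555 -0.21944612  0.05907697] [ 0.61960536 -0.21930092]
```

View pics/b.png

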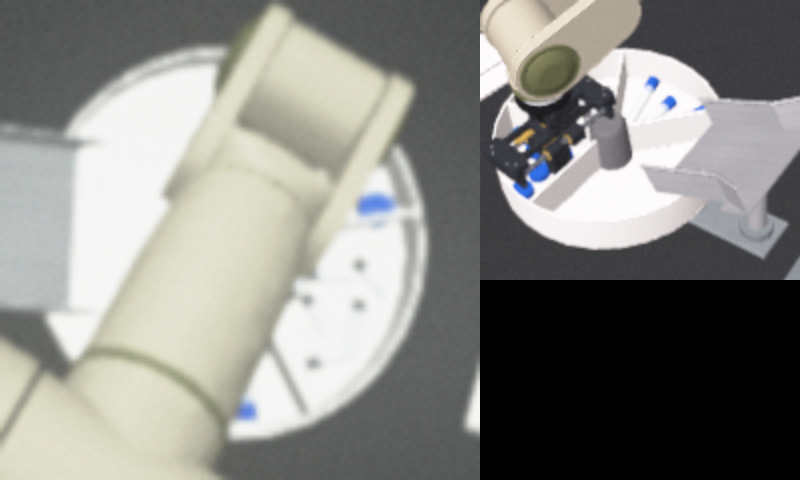

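The push is working. The divider is now at about -10°, and the other dividers' ends are visible at crop (415,215) and (305,412). I'll finish gently.

```bash
python3 -m handwheel '[0,0,0.07,0.17,0.62,0,0, 0,0,0.14,0.29,1.26,0,0, 0,0,0.21,0.36,1.9,0,0, 0,0,0.28,0.41,2.55,0,0, 0,0,0.349,0.39,3.2,0,0, 0,0,0.4,0.35,3.68,0,0, 0,0,0.44,0.31,4.05,0,0, 0,0,0.47,0.27,4.3,0,0, 0,0,0.485,0.25,4.45,0,0, 0,0,0.485,0.25,4.45,0,0]'; python3 - <<'E'
from h import *
T=cam("top");S=cam("scene");Hh=np.array([.530,-.1915])
for p in[(403.75,193.75),(376.25,243)]:
    d=atz(T,*p,.08)[:2]-Hh;print("before",np.hypot(*d),np.degrees(np.arctan2(d[1],d[0])))
a=cv2.resize(T["frame"][140:260,300:420,::-1],(480,480));b=cv2.resize(S["frame"][120:260,150:310,::-1],None,fx=2,fy=2)
m=np.zeros((480,800,3),np.uint8);m[:,:480]=a;m[:280,480:]=b;cv2.imwrite("pics/c.png",m)
E
```

```text
time: 7.25
tool_pos: [0.6217, -0.1753, 0.0588]
orientation: [[-0.304, 0.953, 0.0], [0.953, 0.304, 0.0], [0.0, 0.0, -1.0]]
contact_force: [-0.1, -0.9, -0.6]
finger_gap: 0.006
before 0.16757705964563618 -80.5680207204594
before 0.16192369232489828 -153.70569003171275
```

```bash
python3 -m handwheel '[0,0,0,-0.4,-1.5,0,0, 0,0,0,-0.4,-1.5,3,0, 0,0,0,-0.4,-1.5,8,0, 0,0,0,-0.4,-1.5,13,0, 0,0,0.3,-6,3,20,0.3, 0,0,0.5,-12,8,24,0.6, 0,0,0.7,-16,13,24,0.6]'; python3 - <<'E'
from h import *
T=cam("top")
cv2.imwrite("pics/d.png",cv2.resize(T["frame"][140:260,260:420,::-1],None,fx=5,fy=5,interpolation=2))
E
```

```text
time: 8.05
tool_pos: [0.5232, -0.1085, 0.2696]
orientation: [[-0.692, 0.722, 0.003], [0.722, 0.692, -0.001], [-0.003, 0.001, -1.0]]
contact_force: [1.6, 0.5, 0.4]
finger_gap: 0.251
```

View pics/d.png

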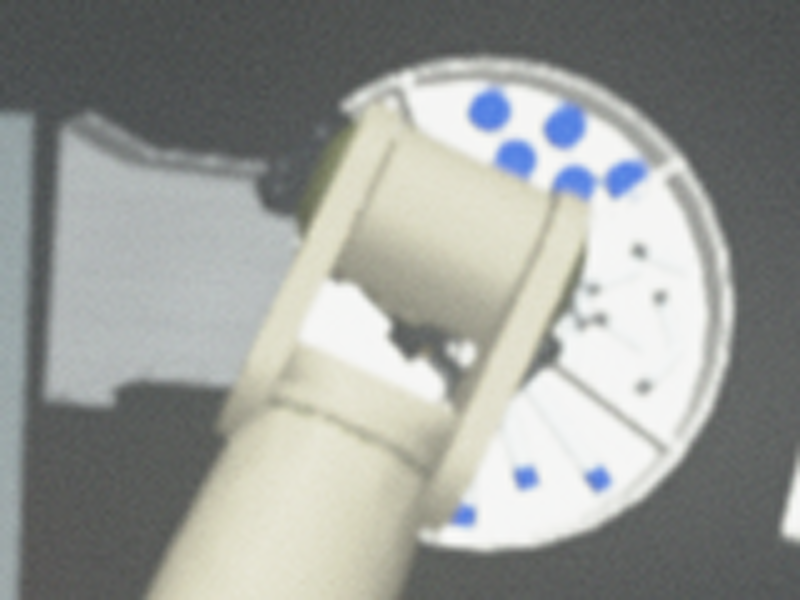

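```bash
python3 - <<'E'
from h import *
T=cam("top");Hh=np.array([.530,-.1915])
for p in[(402,88),(675,165),(666,452)]:
    d=atz(T,p[0]/5+260,p[1]/5+140,.08)[:2]-Hh;print(np.hypot(*d),np.degrees(np.arctan2(d[1],d[0])))
# chute edges
for p,z in[((52,402),.21),((65,120),.21),((60,260),.175)]:print(atz(T,p[0]/5+260,p[1]/5+140,z))
s=manip.observe();y=s["orientation"][:,1];y0=np.degrees(np.arctan2(y[1],y[0]));print(y0,s["q"].round(2))
print("to tray yaw 102.5:",np.radians(102.5-y0),"shift",(np.array([.514,.320,.25])-s["tool_pos"])*100)
E
```

```text
0.1589367269338622 20.719281993817187
0.16735085840901834 -53.5810091465897
0.1638693442386392 -127.77586194691915
[0.44629175 0.09570708 0.21      ]
[0.62665361 0.0932432  0.21      ]
[0.54047124 0.09533542 0.175     ]
43.85346390456226 [-0.42  0.31  1.42  0.    1.41 -1.19]
to tray yaw 102.5: 1.023575149755088 shift [-0.81862124 42.58739233 -2.09825078]
```

The carousel middle reads 89.4° and the chute line 89.2°, so it is square. Now the tray.

```bash
python3 -m handwheel '[0,0,0.1,-0.1,5,-1,0.6, 0,0,0.23,-0.2,10,-2,0.6, 0,0,0.36,-0.3,15,-2,0.6, 0,0,0.49,-0.4,20,-2,0.6, 0,0,0.62,-0.6,25,-2,0.6, 0,0,0.75,-0.7,30,-2,0.6, 0,0,0.88,-0.8,35,-2,0.6, 0,0,1.0,-0.8,40,-2,0.6, 0,0,1.024,-0.8,42.6,-2,0.6, 0,0,1.024,-0.8,42.6,-8,0.6, 0,0,1.024,-0.8,42.6,-12,0.6, 0,0,1.024,-0.8,42.6,-12,0.6, 0,0,1.024,-0.8,42.6,-12,0.6]'; python3 - <<'E'
from h import *
T=cam("top");S=cam("scene");s=manip.observe();y=s["orientation"][:,1];print(s["tool_pos"],np.degrees(np.arctan2(y[1],y[0])),s["q"].round(2),proj(S,s["tool_pos"]),proj(T,s["tool_pos"]))
a=cv2.resize(T["frame"][150:250,170:270,::-1],(400,400));b=cv2.resize(S["frame"][190:310,330:430,::-1],None,fx=4,fy=4)
m=np.zeros((480,800,3),np.uint8);m[:400,:400]=a;m[:480,400:]=b;cv2.imwrite("pics/e.png",m)
E
```

```text
time: 9.45
tool_pos: [0.5171, 0.3177, 0.1486]
orientation: [[-0.978, -0.21, 0.0], [-0.21, 0.978, 0.0], [-0.0, 0.0, -1.0]]
contact_force: [0.3, 0.5, 0.8]
finger_gap: 0.6
[0.51779915 0.31815605 0.15061207] 102.16093823749735 [ 0.36  0.57  1.36  0.    1.22 -1.42] [383.66393593 234.4782795 ] [204.86735179 197.78782411]
```

View pics/e.png

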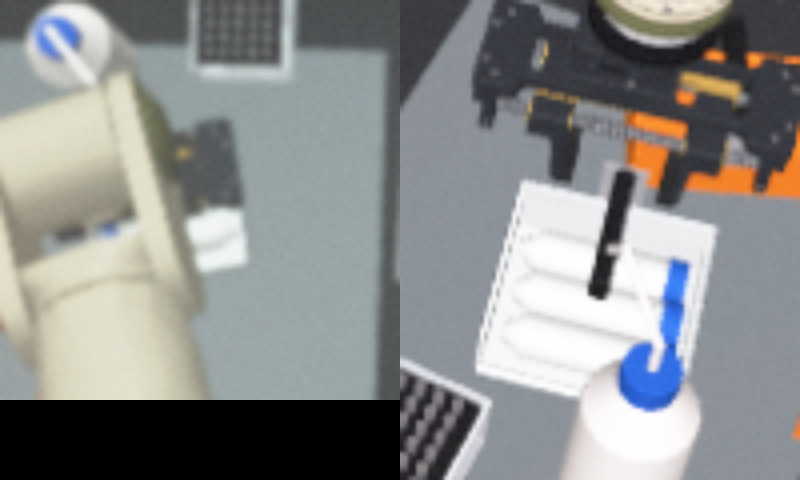

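```bash
python3 - <<'E'
from h import *
T=cam("top");S=cam("scene")
print("spout",tri(T,(193.3,171.7),S,(382.5,253)))
g=np.array([.513,.320]);f=np.array([np.cos(np.radians(12.5)),np.sin(np.radians(12.5))])
for z in(.086,.064):
  for d in(.031,-.06):
    p=np.r_[g+d*f,z];print(z,d,"scene crop",((proj(S,p)-[330,190])*4+[400,0]).round(),"top crop1",((proj(T,p)-[180,140])*6).round())
s=manip.observe();print((np.r_[g,.058]-s["tool_pos"])*100)
E
```

```text
spout (array([0.59900909, 0.34701615, 0.19271344]), np.float64(0.008144934128623696))
0.086 0.031 scene crop [597. 272.] top crop1 [159. 313.]
0.086 -0.06 scene crop [622. 163.] top crop1 [186. 468.]
0.064 0.031 scene crop [592. 291.] top crop1 [166. 318.]
0.064 -0.06 scene crop [617. 183.] top crop1 [193. 470.]
[-0.43525708  0.17466637 -9.22090092]
```

The bar projection agrees in both views to about 1.5 px, so I'm going down to grip.

```bash
python3 -m handwheel '[0,0,0,-0.2,0.1,-3,0.6, 0,0,0,-0.45,0.2,-6,0.6, 0,0,0,-0.45,0.2,-8.5,0.6, 0,0,0,-0.45,0.2,-9.2,0.6, 0,0,0,-0.45,0.2,-9.2,0.6, 0,0,0,-0.45,0.2,-9.2,0, 0,0,0,-0.45,0.2,-9.2,0, 0,0,0,-0.45,0.2,-9.2,0, 0,0,0,-0.45,0.2,-9.2,0, 0,0,0,-0.45,0.2,-9.2,0, 0,0,0,-0.45,0.2,-9.2,0]' 55; python3 -m handwheel '[0,0,0,0,0,0.5,0, 0,0,0,0,0,1.5,0, 0,0,0,0,0,3,0, 0,0,0,0,0,5,0, 0,0,0,0,0,7,0, 0,0,0,0,0,9,0, 0,0,0,0,0,9,0]'; python3 - <<'E'
from h import *
s=manip.observe();print(s["contact_force"],s["moment"],s["tool_pos"],s["orientation"][:,1],s["finger_gap"]*88)
E
```

```text
time: 10.75
tool_pos: [0.5118, 0.3205, 0.056]
orientation: [[-0.977, -0.212, 0.001], [-0.212, 0.977, 0.001], [-0.001, 0.001, -1.0]]
contact_force: [-1.3, 2.3, 2.8]
finger_gap: 0.149
time: 11.45
tool_pos: [0.5128, 0.3204, 0.1486]
orientation: [[-0.977, -0.212, 0.005], [-0.212, 0.977, 0.002], [-0.005, 0.001, -1.0]]
contact_force: [0.5, 0.3, -4.0]
finger_gap: 0.15
[ 0.49728569  0.26333679 -3.95220484] [ 0.09971062 -0.18112845  0.00902087] [0.51276169 0.32043438 0.14864446] [-2.11573407e-01  9.77361938e-01  5.79037177e-04] 13.175480159748743
```

```bash
python3 -m handwheel '[0,0,0,0,0,2,0, 0,0,0,0,0,5,0, 0,0,0,0,0,8,0, 0,0,0,0,0,11,0, 0,0,0,0,0,14,0, 0,0,-0.1,0.1,-0.6,15.4,0, 0,0,-0.22,0.3,-1.8,15.4,0, 0,0,-0.35,0.5,-3.2,15.4,0, 0,0,-0.49,0.6,-4.6,15.4,0, 0,0,-0.63,0.8,-6,15.4,0, 0,0,-0.77,1,-7.4,15.4,0, 0,0,-0.91,1.2,-8.8,15.4,0, 0,0,-1.05,1.4,-10.2,15.4,0, 0,0,-1.19,1.5,-11.6,15.4,0, 0,0,-1.33,1.7,-13,15.4,0, 0,0,-1.46,1.9,-14.4,15.4,0, 0,0,-1.58,2.1,-15.6,15.4,0, 0,0,-1.69,2.2,-16.6,15.4,0, 0,0,-1.77,2.3,-17.2,15.4,0, 0,0,-1.801,2.3,-17.4,15.4,0]'; python3 -m handwheel '[0,0,0,0,0,0,0, 0,0,0,0,0,0,0, 0,0,0,0,0,0,0]'; python3 - <<'E'
from h import *
T=cam("top");S=cam("scene");s=manip.observe();y=s["orientation"][:,1];p0=s["tool_pos"];print(p0,np.degrees(np.arctan2(y[1],y[0])),s["q"].round(2),s["contact_force"])
f=np.array([-.0175,-1,0]);z=np.array([0,0,1.])
lip=np.array([.535,.0835])
for a,lz in[(0,.215),(10,.20),(20,.19),(30,.183),(35,.182),(40,.181),(45,.181),(52,.181)]:
    r=np.radians(a);F=np.cos(r)*f-np.sin(r)*z;Z=np.cos(r)*z+np.sin(r)*f
    print(a,r.round(3),((np.r_[lip,lz]-.063*F+.053*Z-p0)*100).round(2))
a=cv2.resize(T["frame"][130:260,200:340,::-1],None,fx=3,fy=3);b=cv2.resize(S["frame"][100:280,210:390,::-1],None,fx=2,fy=2)
m=np.zeros((400,800,3),np.uint8);m[:390,:420]=a;m[:360,422:782]=b;cv2.imwrite("pics/f.png",m)
E
```

```text
time: 13.45
tool_pos: [0.5346, 0.1455, 0.2987]
orientation: [[0.02, 1.0, -0.002], [1.0, -0.02, -0.0], [-0.0, -0.002, -1.0]]
contact_force: [1.0, 1.1, -3.3]
finger_gap: 0.151
time: 13.75
tool_pos: [0.5346, 0.1465, 0.2995]
orientation: [[0.016, 1.0, -0.0], [1.0, -0.016, 0.0], [0.0, -0.0, -1.0]]
contact_force: [-0.1, 0.2, -3.1]
finger_gap: 0.153
[0.53462086 0.14640915 0.29962605] -0.9139426740887938 [0.06 0.34 1.3  0.   1.5  0.07] [-0.40720338  0.69708648 -3.40612641]
0 0.0 [ 0.15  0.01 -3.16]
10 0.175 [ 0.13 -1.01 -3.65]
20 0.349 [ 0.11 -2.18 -3.83]
30 0.524 [ 0.09 -3.48 -3.92]
35 0.611 [ 0.08 -4.17 -3.81]
40 0.698 [ 0.06 -4.87 -3.75]
45 0.785 [ 0.05 -5.58 -3.66]
52 0.908 [ 0.03 -6.59 -3.64]
```

View pics/f.png

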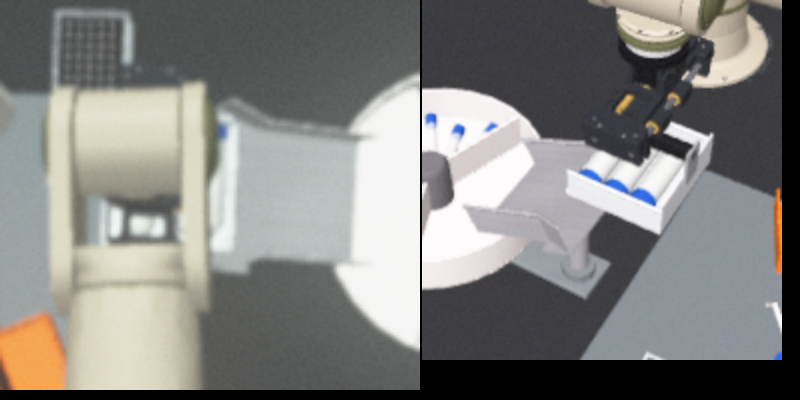

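The tray is level and centred in front of the chute mouth, with lip and mouth middles both at crop y≈185. All three tubes are in it. Tilting about the lip now.

```bash
python3 -m handwheel '[0.04,0,0,0.1,-0.2,-1,0, 0.09,0,0,0.1,-0.5,-2,0, 0.175,-0.003,0,0.13,-1.01,-3.4,0, 0.26,-0.005,0,0.13,-1.6,-3.75,0, 0.349,-0.006,0,0.11,-2.18,-3.83,0, 0.43,-0.008,0,0.1,-2.8,-3.9,0, 0.524,-0.009,0,0.09,-3.48,-3.92,0, 0.524,-0.009,0,0.09,-3.48,-3.92,0, 0.524,-0.009,0,0.09,-3.48,-3.92,0]'; python3 - <<'E'
from h import *
T=cam("top");S=cam("scene");s=manip.observe();print(s["q"].round(2),s["contact_force"],s["moment"])
b=cv2.resize(S["frame"][100:280,190:390,::-1],None,fx=3,fy=3);cv2.imwrite("pics/g.png",b)
E
```

```text
time: 14.75
tool_pos: [0.5357, 0.1112, 0.2606]
orientation: [[0.015, 1.0, 0.009], [0.867, -0.017, 0.498], [0.498, 0.0, -0.867]]
contact_force: [-0.2, 0.4, -2.2]
finger_gap: 0.148
[-0.24  0.34  1.49  0.51  1.46 -0.32] [-0.21379602 -0.08479904 -1.57565404] [-0.46109059 -0.08258564  0.04291751]
```

View pics/g.png

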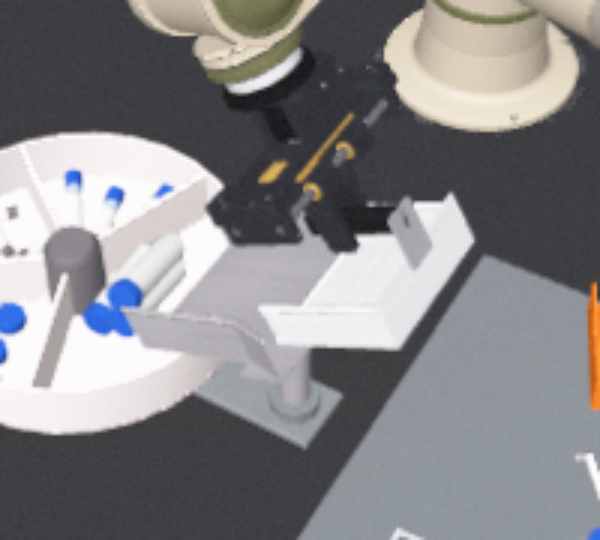

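All three caps are in the compartment, at (125,292), (98,318) and (122,322). I'll tip on to 45° to be sure the tray is empty, then level it and carry it back.

```bash
python3 -m handwheel '[0.09,-0.001,0,0,-0.7,0.11,0, 0.174,-0.003,0,0,-1.4,0.17,0, 0.261,-0.004,0,0,-2.1,0.26,0, 0.261,-0.004,0,0,-2.1,0.26,0, 0.261,-0.004,0,0,-2.1,0.26,0, 0.174,-0.003,0,0,-1.4,0.5,0, 0.05,0,0,0,-0.4,1,0, -0.09,0,0,0,0.7,2,0, -0.23,0.004,0,0,1.9,3,0, -0.37,0.006,0,0,2.8,3.9,0, -0.48,0.009,0,0,3.3,3.92,0, -0.524,0.009,0,0,3.48,3.92,0, -0.524,0.009,0,0,3.48,3.92,0, -0.524,0.009,0,0,3.48,3.92,0]'; python3 - <<'E'
from h import *
s=manip.observe();y=s["orientation"][:,1];y0=np.degrees(np.arctan2(y[1],y[0]));print(s["contact_force"],s["moment"],s["orientation"][:,2],y0,np.radians(102.2-y0),(np.array([.512,.3205,.056])-s["tool_pos"])*100)
E
```

```text
time: 16.25
tool_pos: [0.5354, 0.147, 0.3001]
orientation: [[0.016, 1.0, 0.001], [1.0, -0.016, 0.001], [0.001, 0.001, -1.0]]
contact_force: [-0.4, -0.3, -2.7]
finger_gap: 0.152
[-0.3646115  -0.31850592 -2.74824544] [-0.07317934 -0.12327521 -0.01411258] [ 1.28779397e-03  6.99366686e-04 -9.99998926e-01] -0.8980312566744545 1.7994000977529965 [ -2.34193486  17.35356931 -24.41440951]
```

```bash
python3 -m handwheel '[0,0,0.14,-0.2,1.4,0,0, 0,0,0.28,-0.4,2.8,0,0, 0,0,0.42,-0.6,4.2,0,0, 0,0,0.56,-0.8,5.6,0,0, 0,0,0.7,-1,7,0,0, 0,0,0.84,-1.1,8.4,0,0, 0,0,0.98,-1.3,9.8,0,0, 0,0,1.12,-1.5,11.2,0,0, 0,0,1.26,-1.7,12.6,0,0, 0,0,1.4,-1.9,14,0,0, 0,0,1.54,-2.1,15.4,0,0, 0,0,1.68,-2.2,16.6,0,0, 0,0,1.8,-2.3,17.35,0,0, 0,0,1.8,-2.3,17.35,-4,0, 0,0,1.8,-2.3,17.35,-8,0, 0,0,1.8,-2.3,17.35,-12,0, 0,0,1.8,-2.3,17.35,-16,0, 0,0,1.8,-2.3,17.35,-20,0, 0,0,1.8,-2.3,17.35,-20,0]'; python3 - <<'E'
from h import *
S=cam("scene");s=manip.observe();print(s["tool_pos"],s["contact_force"])
b=cv2.resize(S["frame"][120:320,150:430,::-1],None,fx=2.8,fy=2.8);cv2.imwrite("pics/i.png",b)
E
```

```text
time: 18.15
tool_pos: [0.5104, 0.3181, 0.095]
orientation: [[-0.978, -0.209, -0.009], [-0.209, 0.978, -0.003], [0.009, -0.001, -1.0]]
contact_force: [-0.2, -0.6, -2.0]
finger_gap: 0.15
[0.51207019 0.31885413 0.09861616] [ 0.4116942  -0.05232845 -1.84257848]
```

View pics/i.png

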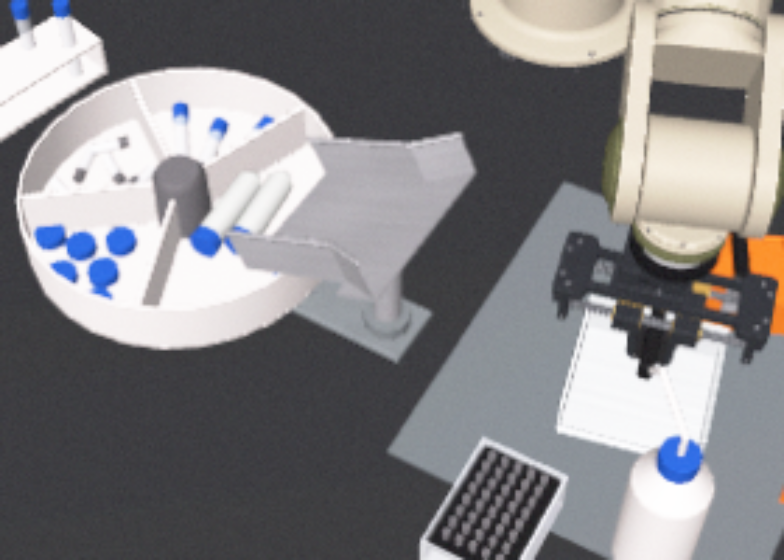

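The tray hangs level and looks empty. Two tubes show in the compartment at (215,235) and (265,215), and the third is hidden under or behind the chute. Setting the tray down.

```bash
python3 -m handwheel '[0,0,0,0,0.1,-2,0, 0,0,0,0,0.1,-3.2,0, 0,0,0,0,0.1,-3.8,0, 0,0,0,0,0.1,-4.1,0, 0,0,0,0,0.1,-4.3,0, 0,0,0,0,0.1,-4.3,0]'
```

```text
time: 18.8
tool_pos: [0.5129, 0.3207, 0.0571]
orientation: [[-0.978, -0.211, 0.001], [-0.211, 0.978, 0.0], [-0.001, 0.0, -1.0]]
contact_force: [-0.1, -0.1, -0.7]
finger_gap: 0.149
```

```bash
python3 -m handwheel '[0,0,0,0,0,-0.1,0, 0,0,0,0,0,-0.1,0, 0,0,0,0,0,-0.1,0.3, 0,0,0,0,0,-0.1,0.6, 0,0,0,0,0,-0.1,0.6, 0,0,0,0,0,-0.1,0.6, 0,0,0,0,0,2,0.6, 0,0,0,0,0,6,0.6, 0,0,0,0,0,11,0.6, 0,0,0,0,0,16,0.6, 0,0,0,0,0,21,0.6, 0,0,0,-5,0,24,0.6, 0,0,0,-10,0,24,0.6, 0,0,0,-15,0,24,0.6, 0,0,0,-17,0,24,0.6]'; python3 - <<'E'
from h import *
T=cam("top");S=cam("scene")
a=cv2.resize(T["frame"][130:270,170:420,::-1],(500,280));b=cv2.resize(S["frame"][120:320,150:450,::-1],None,fx=1.6,fy=1.6)
c=cv2.resize(T["frame"][150:250,290:410,::-1],None,fx=2.5,fy=2.5)
m=np.zeros((600,800,3),np.uint8);m[:280,:500]=a;m[280:,:480]=b;m[:250,500:]=c
d=cv2.resize(S["frame"][140:240,190:270,::-1],None,fx=3.5,fy=3.5);m[250:,500:780]=d[:350]
cv2.imwrite("pics/j.png",m)
E
```

```text
time: 20.3
tool_pos: [0.3396, 0.3205, 0.2973]
orientation: [[-0.977, -0.212, 0.001], [-0.212, 0.977, 0.001], [-0.001, 0.001, -1.0]]
contact_force: [0.2, 1.1, 0.7]
finger_gap: 0.601
```

View pics/j.png

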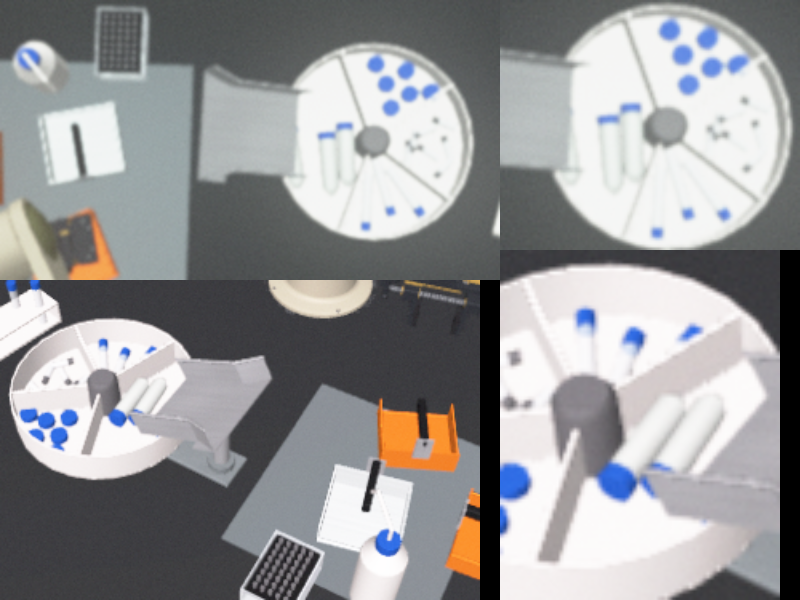

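The tray is flat, empty and back in its old place. Two tubes are plainly in the compartment. The third shows only its tip at top crop (573,170), beside the chute's exit edge. One last enlarged check of it, plus the final carousel angle.

```bash
python3 - <<'E'
from h import *
T=cam("top");S=cam("scene");Hh=np.array([.530,-.1915])
for x,y in[(628,10),(757,197)]:
    d=atz(T,290+(x-500)/2.5,150+y/2.5,.08)[:2]-Hh;print(np.hypot(*d),np.degrees(np.arctan2(d[1],d[0])))
for x,y in[(573,185),(613,192),(630,178)]:
    P=atz(T,290+(x-500)/2.5,150+y/2.5,.035);print("tip",P,np.hypot(*(P[:2]-Hh)))
a=cv2.resize(T["frame"][170:240,295:345,::-1],None,fx=8,fy=8,interpolation=2)
b=cv2.resize(S["frame"][160:230,210:260,::-1],None,fx=8,fy=8,interpolation=2)
cv2.imwrite("pics/k.png",np.hstack([a,b]))
s=manip.observe();print(s["time"],s["contact_force"])
E
```

```text
0.1701893277018049 18.376397672861895
0.15945650838707934 -126.53481225023282
tip [ 0.4462987  -0.06888486  0.035     ] 0.148460027274429
tip [ 0.43795696 -0.12585074  0.035     ] 0.1130563880276442
tip [ 0.45850188 -0.14962891  0.035     ] 0.0828563166075359
20.5 [ 0.375925   -0.55367021 -0.9856991 ]
```

View pics/k.png

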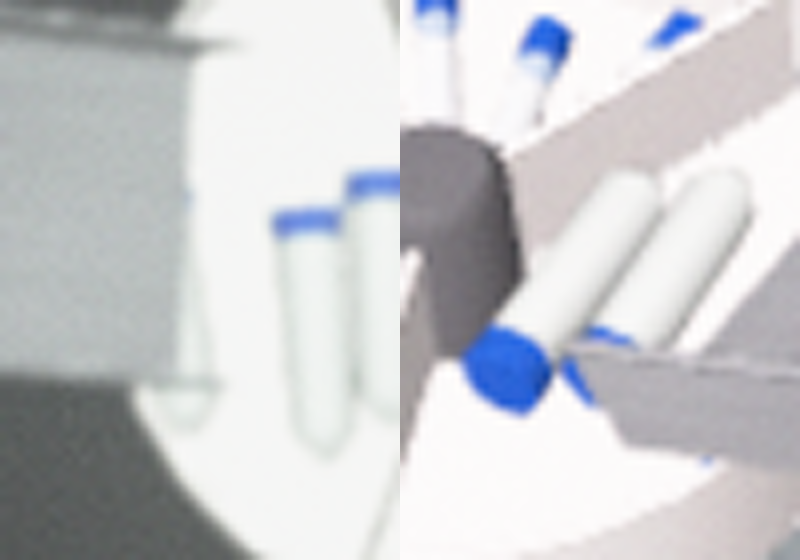

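The third tube lies flat in the compartment, partly under the chute. Its tip is at (190,410) and the edge of its cap at (188,200).

```bash
python3 -c "
from plant import manip
print(manip.sign_off())"
```

```text
the job is handed in; nothing more can be done
None
```

The job is handed in at about 20.5 s of robot time, and by my last checks it was done as asked.

- **Carousel:** I pushed it about 170° counter-clockwise by one divider. At the end the middle of the wide compartment measured about 89.4°, against about 89° for the chute line. Single divider readings scattered by about 1°.
- **Tubes:** I tipped the tray over the chute mouth and all three tubes had already left at about 30° of tilt, earlier than the 35° described. I went on to 45° to be sure the tray was empty. In the last pictures two tubes lie in full view in the wide compartment. The third lies partly hidden under the chute exit, with only its tip and the edge of its cap visible. Its tip is about 148 mm from the spindle, inside the rim.
- **Tray:** it is empty and flat, back within a few mm of where it started. The gripper is clear and touching nothing.
- **Other things on the bench:** the bottle, tip box and orange trays look unmoved in the final pictures. The rack is only partly in them.

**Disagreement:** my first two-view heights for the hub and bar came out 6 to 24 mm lower than the text. Projecting the stated heights back into both views agreed to about 1.5 px, and the grip went as planned.

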